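Check the moisture of a drying clay slab

ROBOT

A 6-joint arm with a two-finger parallel gripper is mounted at the origin on the work surface. World frame = base frame: x ahead of the robot, y to its left, z up, the work surface at z = 0. Lengths are in m, angles in rad, forces in N, time in s.
With the tool pointing down it reaches from about 0.25 to 0.725 m from the base axis. Payload 4 kg.
Tool frame: the origin (TCP) lies midway between the tips of the shut fingers; the grasp point (between the pads) lies robot.grip_point_offset behind it (robot.grip_point_offset is the distance from the TCP to the grasp point, in m); z points along the fingers, y is the direction in which the jaws open and shut (so a half turn about z gives the same grasp; the last joint's range is limited). The gripper opens to 85 mm and grips with 20 to 120 N. Pads are 22 mm wide; open, the fingers measure 114 mm over their backs; the gripper's body (76 mm by 85 mm) begins 54 mm behind the grasp point. The pads swing forward as they close: fully open they stand 13 mm farther back than shut.
Start: joints at [1.322, 0.241, 0.005, 1.335, 0, 1.571], TCP at [0.123, 0.485, 0.231] pointing down, gripper open.
Joint ranges: [-2.72, 2.72], [-1.05, 1.87], [-1.09, 1.28], [-1.99, 2.15], [-1.42, 1.44], [-3.14, 3.14]. Speed limits (rad/s): [2.79, 2.79, 3.14, 3.14, 3.14, 3.14].

INTERFACE

Orientations are given as a 3x3 rotation matrix whose columns are the frame's x, y, z axes.
In Python, from rig import sensors, grab_frame, camera_model, order, robot gives the robot as it stands.
- The arm moves only by the tool step_arm, never from a script. Its argument "motion" is text: rows parted by semicolons, each of 6 numbers parted by spaces: the shift along the tool's x, y, z in mm, then the turn, a rotation vector about the tool's x, y, z in degrees. In form: tx ty tz ax ay az; .... A call has 1 to 12 rows; each row shifts and turns the commanded pose from where the row before left it, along the tool's axes as they then stand; what a row does not reach is not made up. A row lasts 1/12 s, in which the tool goes at most 41.7 mm and 7.16 degrees, less where a joint would pass 70% of its speed; a pose out of reach is approached as far as the arm can. A call with a gripper value outside its range is refused whole. "grip" is the gripper's target within -1 to 1 (fully open at 1, half-way at 0, shut at -1), set as the call begins (left out, the last holds). The fingers move at their own pace and stop on an object; "squeeze" is the grip in N (left out, the last holds). Time passes only in rows, so rows that do not move let the fingers close. It gives the time, the measured TCP pose, the force and the opening at its end, in the units of the state.
- sensors.get_obs(): the state, without advancing time (a new reading comes with each control period).
- grab_frame(name): name is "scene" or "side" or "wrist"; returns (picture, depth): 420x560x3 uint8, blue, green, red; 420x560 float32, m along the optical axis (not along the pixel's ray), 0 where there is no reading.
- camera_model(name): a dict with "K" (3x3 intrinsics, pixels), "R" (3x3) and "t" (3): a world point X has camera coordinates R X + t. Camera axes: x right, y down, z forward; pixel columns grow to the right and rows downward; lengths in m; the calibration is good to about 2 mm. A picture is of the moment at which its call begins: read the wrist's pose just before it. camera_model takes no time and is no camera call; for the wrist camera it gives the pose at the moment of the call.
- order.finish_job(): hands the job in, once; it reports no verdict.
The state is a dict: "t": time; "joint_positions": joint angles; "joint_vel": joint speeds; "joint_efforts": joint torques, N m; "tcp_pos": TCP position; "orientation": TCP orientation; "contact_force": force on the tool from outside, world axes, zero at the start; "moment": the same for the moment, N m; "opening": finger opening in m.
Only numpy, scipy, OpenCV 4.12 (cv2) and the standard library are available. Lean on these libraries where they do the work, as an engineer would, in place of code of your own. Each camera call takes 0.05 s, during which the arm holds its last target. There are 200 camera calls.

TASK

Take the orange moisture meter out of its wooden stand and put its steel pin into the yellow-ringed test hole of the sloping clay slab, with the meter square to the slab's face. Push gently until the pin rests on the bottom of the hole and its spring is about half pressed in (about 6 mm of its 12 mm), never all the way, and finish while holding it there, still gripped, square and steady. Do not probe the blue-ringed slab, and leave the brush, the bowl and the clay offcut where they are.

Things in the scene. Friction and masses are not known exactly. Their poses are not given: they have to be found in the camera images.
- meter: Orange hand meter, about 165 g: grip block 36 (x) by 30 (y) by 90 mm tall, screen on its -x side. Origin: centre of the block's underside, z up the block. Below it a 12 mm black nose cone (21 mm wide), then an 8 mm diameter steel pin, its end 47 mm below the origin when relaxed. Starts upright, pin down in the stand, block resting on the stand's top. Grip the sides facing its y (30 mm apart).
- plunger (a joint): How far the sprung pin is pushed up into the meter: 0 relaxed, 0.012 m fully in. Spring: about 1 N to start moving, 4 N at 0.006, 7 N at 0.012 (500 N/m).
- tip (a point): The end of the steel pin; it moves with the pin, its z axis is the meter's z.
- stand: Fixed wooden block 90 x 80 x 60 mm tall with a hole of 27 mm diameter, 56 mm deep, in the middle of its top, in which the meter's nose and pin hang. Origin at the centre of its underside, z up. Lift the meter straight up by at least 50 mm to clear it.
- slab_yellow: Brown clay slab 130 (x) x 100 (y) x 26 mm thick on a fixed wooden rack about 150 x 116 mm, with the yellow-ringed hole. Fixed. Origin: centre of its underside; z square to its face. It slopes 0.26 rad (15 degrees): its +x end is higher, so the face looks up and partly towards the robot (yaw varies by 0.4 rad). The face is 40 to 80 mm above the table.
- yellow_hole (a point): Centre of the mouth of the yellow-ringed hole, on the slab's face; axes as the slab's. Round hole, 13 mm diameter, slightly chamfered, 16 mm deep, square to the face; the flat yellow ring around it is 37 mm across. It lies 15 mm up the slope (+x) from the middle of the face.
- yellow_floor (a point): Centre of the bottom of the yellow-ringed hole, 16 mm below its mouth; axes as the slab's.
- slab_blue: A like slab on a like fixed rack, whose hole has a blue ring: not to be probed. Origin and axes as for the other.
- offcut: Loose strip of clay, 25 x 150 x 14 mm, lying flat; origin at the centre of its underside. Leave alone.
- brush: Loose brush with yellow handle, lying flat; origin near its middle. Leave alone.
- bowl: Loose blue bowl, 90 mm across, 50 mm tall; origin at the centre of its foot. Leave alone.
Mind the look-alikes: they are no part of the job. Leave any green look-alike of the stand alone.

How it is judged:
By the outcome, as a careful person would: the job done as asked, in the order asked, and still so for the second after the job is handed in, while the arm keeps its last pose, push and grip.
It also fails if it takes over 42 s, if anything falls off the work surface, if the arm or the gripper's body presses on something with over 40 N, if the wrist force passes 120 N, or if a joint passes its speed limit or range.

## Working session

There is one attempt and no reset: what is moved stays moved. The work goes in short steps, Python scripts to look and compute and a tool call to move; the robot and the scene stay as the last step left them, time stands still between calls to the robot, and variables do not carry over. Pictures are saved under pics/ and viewed, about 8 in all and at most 12, crops included, and the job is handed in when it is done.

Besides the shell and the picture viewer there is one more tool, called by a JSON object that holds its "method" and its "body", one argument or row to a line. step_arm: Moves the arm, as the interface text tells. Its arguments: {"type":"object","properties":{"motion":{"type":"string"},"grip":{"type":"number"},"squeeze":{"type":"number"}},"required":["motion"]}

```bash
mkdir -p pics; cat > h.py <<'E'
import numpy as np,cv2
from rig import sensors, grab_frame, camera_model, order, robot
def snap(n,f):
    o=sensors.get_obs(); m=camera_model(n); im,d=grab_frame(n)
    cv2.imwrite(f'pics/{f}.png',im); np.savez(f'pics/{f}.npz',im=im,d=d,K=m['K'],R=m['R'],t=m['t'])
    return im,d,m
def load(f):
    z=np.load(f'pics/{f}.npz'); return z['im'],z['d'],z
def cloud(d,m):
    v,u=np.mgrid[:d.shape[0],:d.shape[1]]
    K=m['K']; p=np.stack([(u-K[0,2])/K[0,0]*d,(v-K[1,2])/K[1,1]*d,d],-1)
    P=(p-np.array(m['t']))@np.array(m['R']); P[d==0]=np.nan
    return P
E
python3 - <<'E'
from h import *
o=sensors.get_obs(); print(o); print(robot.grip_point_offset)
a,_,_=snap('scene','scene1'); b,_,_=snap('side','side1')
snap('wrist','wrist1')
E
```

```text
{'t': 0.0, 'joint_positions': array([ 1.32200872e+00,  2.41415724e-01,  3.75145513e-03,  1.33516753e+00,
       -6.66147392e-05,  1.57077737e+00]), 'joint_vel': array([-0.00048388, -0.00026173, -0.00232167,  0.00146216, -0.00088805,
       -0.00151556]), 'joint_efforts': array([-1.25296236e-03, -3.72313607e+01,  2.52410227e+01,  1.68492511e-02,
        3.37862934e-05,  7.83616116e-06]), 'tcp_pos': array([0.12298492, 0.48401351, 0.23042195]), 'orientation': array([[-9.69216360e-01,  2.46210189e-01, -4.36627800e-04],
       [ 2.46210568e-01,  9.69214321e-01, -1.98920253e-03],
       [-6.65760153e-05, -2.03547001e-03, -9.99997926e-01]]), 'contact_force': array([-0.83685188,  0.90657409, -0.25268637]), 'moment': array([ 0.08212371, -0.03076663,  0.03855555]), 'opening': 0.08557128169985709}
0.0187
```

View pics/scene1.png

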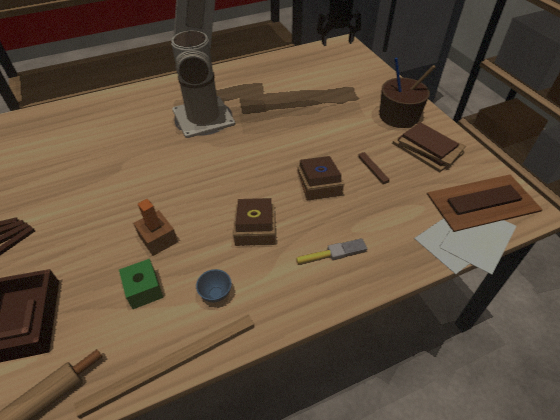

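View pics/side1.png

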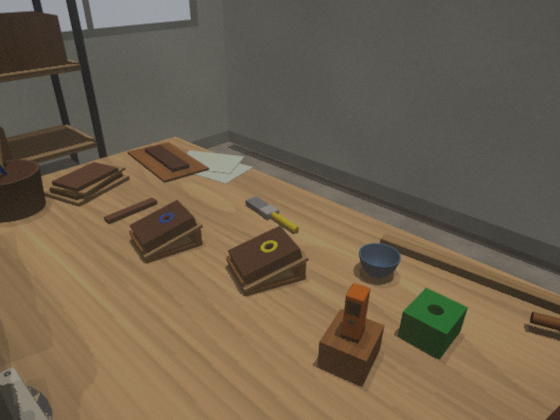

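The scene view shows the meter at about (149,215) in the stand at (155,235), the yellow ring at (254,214), and the blue slab at (320,175). In the side view the meter is at (356,310) and the yellow ring at (269,247).

```bash
python3 - <<'E'
from h import *
for f,yr,mr in (('scene1',(235,198,275,228),(130,192,170,235)),('side1',(250,232,290,262),(335,280,375,345))):
    im,d,m=load(f); P=cloud(d,m); hsv=cv2.cvtColor(im,cv2.COLOR_BGR2HSV)
    def msk(lo,hi,r):
        k=cv2.inRange(hsv,lo,hi)>0; z=np.zeros_like(k); z[r[1]:r[3],r[0]:r[2]]=1
        return k&z&(d>0)
    y=msk((20,120,70),(35,255,255),yr); Q=P[y]; Q=Q[~np.isnan(Q[:,0])]
    c,(w,h),a=cv2.minAreaRect(Q[:,:2].astype(np.float32)); print(f,'ring n',len(Q),'mean',Q.mean(0),'med',np.median(Q,0),c,w,h)
    # slab face plane: points near the ring
    S=P[yr[1]-12:yr[3]+12,yr[0]-20:yr[2]+20].reshape(-1,3); S=S[(np.linalg.norm(S-Q.mean(0),axis=1)<.038)]
    for _ in range(6):
        c0=S.mean(0); n=np.linalg.svd(S-c0)[2][2]; n*=np.sign(n[2]); r=(S-c0)@n; S=S[abs(r)<max(.002,2*r.std()*.9)]
    print(' plane n',n,'slope',np.arccos(n[2]),'yaw',np.arctan2(-n[1],-n[0]),'rms',r.std(),len(S))
    o=msk((3,150,60),(14,255,255),mr); O=P[o]; O=O[O[:,2]>.07]
    print(' meter n',len(O),'zrange',np.percentile(O[:,2],[1,50,99]))
    T=O[O[:,2]>np.percentile(O[:,2],99)-.006]
    print(' top',cv2.minAreaRect(T[:,:2].astype(np.float32)),T.mean(0)); print(' all',cv2.minAreaRect(O[:,:2].astype(np.float32)))
E
```

```text
scene1 ring n 75 mean [ 0.58530204 -0.02240055  0.06796716] med [ 0.58513152 -0.02309363  0.06801433] (0.58515864610672, -0.022490575909614563) 0.03697274252772331 0.03697364404797554
 plane n [-0.23554535  0.09894592  0.96681337] slope 0.2583479458479357 yaw -0.39768886331868114 rms 0.0009535357558358182 264
 meter n 363 zrange [0.07064591 0.12785222 0.15326089]
 top ((0.5087240934371948, -0.29146990180015564), (0.03657975047826767, 0.02889292687177658), 13.983153343200684) [ 0.50886939 -0.29207787  0.15037809]
 all ((0.5085461139678955, -0.29077664017677307), (0.03735188767313957, 0.03067580983042717), 15.510336875915527)
side1 ring n 153 mean [ 0.58418278 -0.02190155  0.06967718] med [ 0.58432027 -0.02270854  0.06970993] (0.5842509269714355, -0.02079101651906967) 0.03748945891857147 0.040998585522174835
 plane n [-0.23755991  0.09785857  0.96643106] slope 0.25984015648056497 yaw -0.3907502491447888 rms 0.0008814891321672737 578
 meter n 853 zrange [0.07073826 0.12337319 0.15366491]
 top ((0.5054751634597778, -0.29269111156463623), (0.03568946197628975, 0.029274318367242813), 15.859825134277344) [ 0.50297483 -0.29375632  0.15162754]
 all ((0.5047945976257324, -0.2928791642189026), (0.03730982169508934, 0.030089614912867546), 15.358375549316406)
```

View pics/wrist1.png

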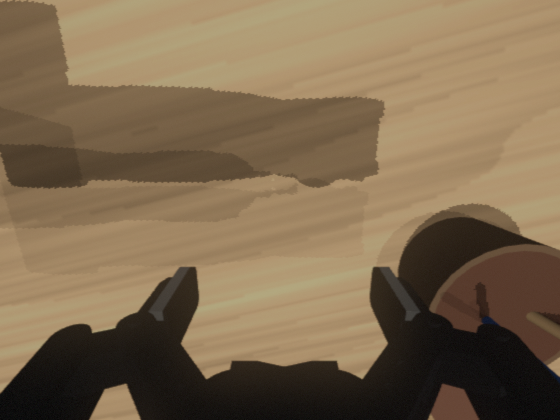

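{"method": "step_arm", "body": {
  "motion": "0 0 -4 0 0 6;0 0 -4 0 0 6;0 0 -4 0 0 6;0 0 -4 0 0 6;0 0 -4 0 0 6;0 0 -4 0 0 6;0 0 -4 0 0 6;0 0 -4 0 0 6;0 0 -4 0 0 6;0 0 -4 0 0 6;0 0 -4 0 0 6;0 0 -4 0 0 6",
  "grip": 1,
  "squeeze": 50
}}

```text
t: 1.15
tcp_pos: [0.1231, 0.4844, 0.2791]
orientation: [[-0.06, 0.998, -0.0], [0.998, 0.06, -0.001], [-0.001, -0.0, -1.0]]
contact_force: [0.4, 0.1, 0.5]
opening: 0.0851
```

{"method": "step_arm", "body": {
  "motion": "-33 14 0 0 0 0;-33 14 0 0 0 0;-33 14 0 0 0 0;-33 14 0 0 0 0;-33 14 0 0 0 0;-33 14 0 0 0 0;-33 14 0 0 0 0;-33 14 0 0 0 0;-33 14 0 0 0 0;-33 14 0 0 0 0;-33 14 0 0 0 0;-33 14 0 0 0 0"
}}

```text
t: 2.15
tcp_pos: [0.3167, 0.0987, 0.2793]
orientation: [[-0.066, 0.998, 0.0], [0.998, 0.066, 0.0], [0.0, 0.0, -1.0]]
contact_force: [0.4, -0.0, 0.2]
opening: 0.0856
```

{"method": "step_arm", "body": {
  "motion": "-33 14 0 0 0 0;-33 14 0 0 0 0;-33 14 0 0 0 0;-33 14 0 0 0 0;-33 14 0 0 0 0;-33 14 0 0 0 0;-33 14 0 0 0 0;-33 14 0 0 0 0;-33 14 0 0 0 0;-33 14 0 0 0 0;-33 14 0 0 0 0;-33 14 0 0 0 0"
}}

```text
t: 3.15
tcp_pos: [0.5104, -0.2854, 0.2787]
orientation: [[-0.065, 0.998, -0.001], [0.998, 0.065, 0.001], [0.001, -0.001, -1.0]]
contact_force: [0.6, -0.0, 0.9]
opening: 0.0854
```

{"method": "step_arm", "body": {
  "motion": "0 0 0 0 0 6.5;0 0 0 0 0 6.5;0 0 0 0 0 6.5;0 0 0 0 0 6.5;0 0 0 0 0 6.5;0 0 0 0 0 6.5;0 0 0 0 0 6.5;0 0 0 0 0 6.5;0 0 0 0 0 6.5;0 0 0 0 0 6.5;0 0 0 0 0 6.5;0 0 0 0 0 6.5"
}}

```text
t: 4.15
tcp_pos: [0.5099, -0.2836, 0.2788]
orientation: [[0.964, 0.266, -0.001], [0.266, -0.964, 0.001], [-0.001, -0.001, -1.0]]
contact_force: [-0.4, -0.1, 0.9]
opening: 0.0855
```

```bash
cat >> h.py <<'E'
def go(p,yaw_y=None):
    o=sensors.get_obs(); R=o['orientation']; print('t',o['t'],'tcp',o['tcp_pos'].round(4),'yY',np.degrees(np.arctan2(R[1,1],R[0,1])),'tool z',R[:,2].round(4),'shift mm',((p-o['tcp_pos'])@R*1e3).round(1),'op',o['opening'],'F',o['contact_force'].round(2),'q',o['joint_positions'].round(2))
E
python3 - <<'E'
from h import *
go(np.array([.507,-.292,.0915]))
im,d,m=snap('wrist','w2'); P=cloud(d,m); hsv=cv2.cvtColor(im,cv2.COLOR_BGR2HSV)
o=(cv2.inRange(hsv,(3,150,50),(14,255,255))>0)&(P[...,2]>.075); O=P[o]
T=O[O[:,2]>.145]; print(len(T),cv2.minAreaRect(T[:,:2].astype(np.float32)),T.mean(0))
E
```

```text
t 4.15 tcp [ 0.5099 -0.2836  0.2788] yY -74.57572795421544 tool z [-1.e-03  5.e-04 -1.e+00] shift mm [ -4.9   7.4 187.3] op 0.08553525346737842 F [-0.43 -0.09  0.92] q [-0.51  0.4   0.35  1.52 -0.    2.36]
1086 ((0.5055282115936279, -0.29164353013038635), (0.035422906279563904, 0.029611529782414436), 16.62053108215332) [ 0.50638427 -0.2914783   0.15016313]
```

View pics/w2.png

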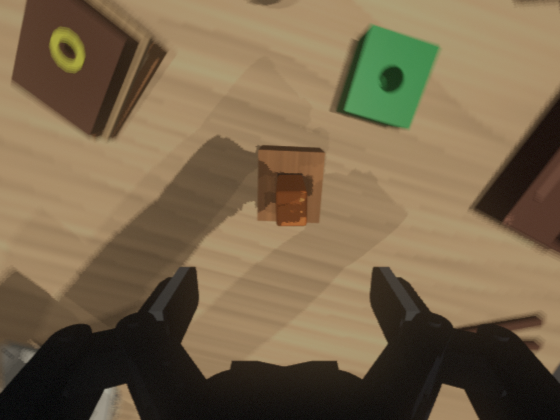

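The wrist view shows the meter's top centred at about (291,213), square to the jaws, between the fingers, in the wooden stand and not the green one at (390,78). I'll now descend onto it.

{"method": "step_arm", "body": {
  "motion": "-1.4 1.7 10 0 0 0;-1.4 1.7 18 0 0 0;-1.4 1.7 18 0 0 0;-1.4 1.7 18 0 0 0;0 0 18 0 0 0;0 0 18 0 0 0;0 0 18 0 0 0;0 0 18 0 0 0;0 0 18 0 0 0;0 0 16 0 0 0;0 0 12 0 0 0;0 0 5 0 0 0"
}}

```text
t: 5.2
tcp_pos: [0.5046, -0.2909, 0.0891]
orientation: [[0.962, 0.274, -0.005], [0.274, -0.962, 0.002], [-0.004, -0.004, -1.0]]
contact_force: [-0.8, 0.5, -0.4]
opening: 0.0854
```

{"method": "step_arm", "body": {
  "motion": "0 0 0 0 0 0;0 0 0 0 0 0;0 0 0 0 0 0;0 0 0 0 0 0;0 0 0 0 0 0;0 0 0 0 0 0;0 0 0 0 0 0;0 0 0 0 0 0;0 0 0 0 0 0;0 0 0 0 0 0",
  "grip": -1,
  "squeeze": 50
}}

```text
t: 6.03
tcp_pos: [0.5072, -0.2922, 0.0934]
orientation: [[0.962, 0.271, 0.002], [0.271, -0.962, -0.001], [0.001, 0.002, -1.0]]
contact_force: [-0.5, 0.2, 6.3]
opening: 0.0296
```

```bash
python3 - <<'E'
from h import *
go(np.array([.506,-.292,.0915])); snap('side','side2')
E
```

```text
t 6.0333 tcp [ 0.5072 -0.2922  0.0934] yY -74.2484221968493 tool z [ 0.0019 -0.0011 -1.    ] shift mm [-1.2 -0.5  1.9] op 0.02959899400899335 F [-0.49  0.17  6.32] q [-0.52  0.5   0.01  1.08 -0.    2.34]
```

{"method": "step_arm", "body": {
  "motion": "0 0 -3 0 0 0;0 0 -8 0 0 0;0 0 -12 0 0 0;0 0 -12 0 0 0;0 0 -12 0 0 0;0 0 -12 0 0 0;0 0 -12 0 0 0;0 0 -12 0 0 0;0 0 -12 0 0 0;0 0 -12 0 0 0;0 0 -8 0 0 0;0 0 -5 0 0 0"
}}

```text
t: 7.08
tcp_pos: [0.5068, -0.2919, 0.2134]
orientation: [[0.962, 0.271, 0.001], [0.271, -0.962, -0.0], [0.001, 0.001, -1.0]]
contact_force: [-0.0, -1.0, -0.5]
opening: 0.0299
```

```bash
python3 - <<'E'
from h import *
go(np.array([.506,-.292,.2])); snap('side','side3'); snap('scene','scene3'); im,d,m=snap('wrist','w3')
s=cv2.imread('pics/side3.png'); c=cv2.resize(s[180:380,270:470],(560,560),interpolation=cv2.INTER_CUBIC); cv2.imwrite('pics/c3.png',c)
E
```

```text
t 7.0833 tcp [ 0.5068 -0.2919  0.2134] yY -74.25324406142552 tool z [ 8.e-04 -5.e-04 -1.e+00] shift mm [-0.8 -0.1 13.4] op 0.029913475387386677 F [-0.03 -1.03 -0.53] q [-0.52  0.42  0.21  1.36 -0.    2.34]
```

View pics/c3.png

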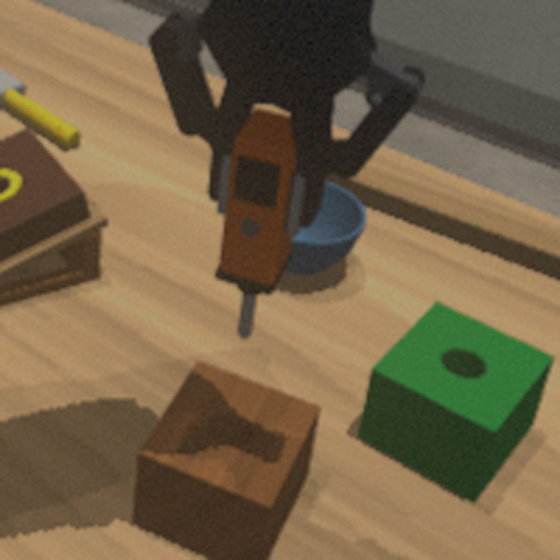

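View pics/w3.png

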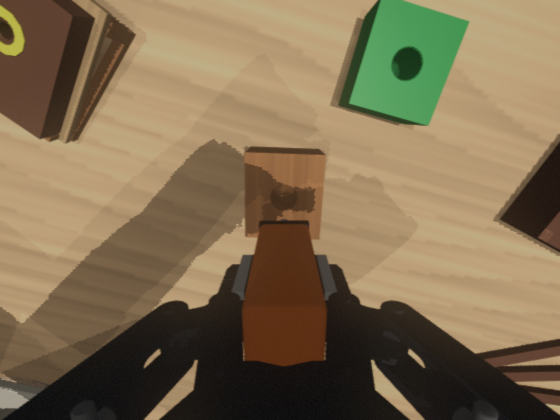

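The meter is clear of the stand, gripped squarely, with the pin end in the side view at about (357.5,300) in full-frame pixels. I'll measure the meter's pose in the tool frame.

```bash
python3 - <<'E'
from h import *
o=sensors.get_obs(); R=o['orientation'];p=o['tcp_pos']
for f,r in (('side3',(340,215,380,305)),('scene3',(125,150,175,225)),('w3',(230,210,340,365))):
    im,d,m=load(f); P=(cloud(d,m)-p)@R; hsv=cv2.cvtColor(im,cv2.COLOR_BGR2HSV)
    k=cv2.inRange(hsv,(3,140,40),(14,255,255))>0
    k=cv2.erode(k.astype(np.uint8),np.ones((3,3)))>0
    Z=np.zeros_like(k);Z[r[1]:r[3],r[0]:r[2]]=1
    near=np.linalg.norm(P[...,:2],axis=-1)<.04
    O=P[k&Z&near&(P[...,2]<.05)&(P[...,2]>-.08)]
    print(f,len(O),'mm 1/50/99%',(np.percentile(O,[1,50,99],axis=0)*1e3).round(1).tolist())
    for name,ax in (('xlo',0),('ztop',2)):
        S=O[O[:,ax]<np.percentile(O[:,ax],3)+.005]
        for _ in range(6):
            c=S.mean(0); n=np.linalg.svd(S-c,full_matrices=False)[2][2]; n*=np.sign(n[ax]); rr=(S-c)@n; S=S[abs(rr)<max(.001,1.8*rr.std())]
        print('  ',name,len(S),'c',(c*1e3).round(1),'n',n.round(3),'rms',rr.std().round(5))
    Q=P[Z&near&(P[...,2]>.047)&(P[...,2]<.10)]
    if len(Q): 
        print('  pin n',len(Q)); 
        for a in range(45,95,6):
            q=Q[(Q[:,2]*1e3>a)&(Q[:,2]*1e3<=a+6)]
            if len(q): print('   ',a,len(q),(q.mean(0)*1e3).round(1))
        print('  view dir tool',(np.array(m['R'])[2]@R).round(2), 'zmax',Q[:,2].max())
E
```

```text
side3 609 mm 1/50/99% [[-20.4, -11.5, -60.5], [-18.1, 3.2, -13.5], [6.6, 15.3, 20.9]]
   xlo 356 c [-18.4   2.1 -11.4] n [ 1.    -0.013  0.005] rms 0.00056
   ztop 104 c [ -8.9   1.1 -59.8] n [0.031 0.004 1.   ] rms 0.00043
  pin n 71
    45 10 [-3.2  1.4 49. ]
    51 16 [-3.6  0.6 54.3]
    57 14 [-4.   0.7 60.1]
    63 16 [-3.5  1.3 66.1]
    69 13 [-3.5  0.5 71.8]
    75 2 [-2.8 -1.8 75.3]
  view dir tool [ 0.76 -0.4   0.51] zmax 0.07528733459595975
scene3 267 mm 1/50/99% [[-2.2, -9.6, -60.6], [17.0, 2.7, -25.4], [20.3, 14.6, 16.9]]
   xlo 19 c [  1.1  -0.6 -54.9] n [ 0.991 -0.134 -0.027] rms 0.0028
   ztop 52 c [  8.5  -0.2 -58.3] n [-0.052 -0.023  0.998] rms 0.0012
  pin n 23
    45 3 [ 2.6  1.1 49. ]
    51 6 [ 3.1 -0.5 54.2]
    57 5 [ 1.9  1.8 61.2]
    63 3 [ 3.5 -1.  64. ]
    69 5 [ 2.1  0.  71. ]
    75 1 [ 0.6  1.5 75.2]
  view dir tool [-0.5  -0.42  0.76] zmax 0.0751676399458057
w3 9674 mm 1/50/99% [[-6.3, -13.7, -58.8], [15.5, 0.2, -54.2], [16.7, 14.2, 20.9]]
   xlo 1099 c [ -3.3   0.2 -57.8] n [0.021 0.001 1.   ] rms 0.00044
   ztop 3961 c [  5.1   0.1 -57.7] n [-0.019  0.001  1.   ] rms 0.00046
  pin n 14
    69 8 [ 1.6 -0.1 73.5]
    75 6 [ 1.1  0.4 76.1]
  view dir tool [-0.3   0.    0.95] zmax 0.07728142533271028
```

```bash
cat >> h.py <<'E'
from scipy.spatial.transform import Rotation as Ro
N=np.array([-.2374,.0987,.9664]); N/=np.linalg.norm(N)
H=np.array([.5848,-.022,.0688]); TIP=np.array([-.0004,0,.079])
def plan(above,H=H,N=N,TIP=TIP):
    o=sensors.get_obs(); R=o['orientation'];p=o['tcp_pos']
    zt=R.T@(-N); ax=np.cross([0,0,1],zt); s=np.linalg.norm(ax); rv=ax/s*np.arcsin(s)
    R2=R@Ro.from_rotvec(rv).as_matrix()
    tgt=H+N*above-R2@TIP
    print('t',round(o['t'],2),'rv deg',np.degrees(rv).round(2),'after: shift mm in new axes',(R2.T@(tgt-p)*1e3).round(1),'tcp',p.round(4),'F tool',(R.T@o['contact_force']).round(2))
    tip=p+R@TIP; e=R.T@(tip-H); print('tip rel hole in tool mm',(e*1e3).round(2),'height',((tip-H)@N*1e3).round(2),'q',o['joint_positions'].round(2))
E
python3 -c "
from h import *
plan(.035)"
```

```text
t 7.23 rv deg [-9.24 11.69  0.  ] after: shift mm in new axes [ 120.8 -260.7   16.6] tcp [ 0.5066 -0.2918  0.2122] F tool [ 0.12 -0.6   1.86]
tip rel hole in tool mm [-148.92  238.46  -64.43] height 54.29 q [-0.52  0.42  0.21  1.36 -0.    2.34]
```

{"method": "step_arm", "body": {
  "motion": "0 0 0 -2.31 2.92 0;0 0 0 -2.31 2.92 0;0 0 0 -2.31 2.92 0;0 0 0 -2.31 2.92 0"
}}

```text
t: 7.57
tcp_pos: [0.506, -0.2915, 0.2111]
orientation: [[0.938, 0.252, 0.238], [0.282, -0.954, -0.099], [0.202, 0.16, -0.966]]
contact_force: [-0.3, 0.8, -1.0]
opening: 0.0296
```

{"method": "step_arm", "body": {
  "motion": "6 -12 0 0 0 0;11 -24 1 0 0 0;11 -24 1 0 0 0;11 -24 2 0 0 0;11 -24 2 0 0 0;11 -24 2 0 0 0;11 -24 2 0 0 0;11 -24 2 0 0 0;11 -24 2 0 0 0;11 -24 2 0 0 0;10 -22 1 0 0 0;6 -11 0 0 0 0"
}}

```text
t: 8.57
tcp_pos: [0.5573, -0.0077, 0.1768]
orientation: [[0.938, 0.255, 0.234], [0.284, -0.954, -0.097], [0.199, 0.158, -0.967]]
contact_force: [-0.5, 0.3, -2.0]
opening: 0.0293
```

{"method": "step_arm", "body": {
  "motion": "0 0 0 0 0 0;0 0 0 0 0 0;0 0 0 0 0 0"
}}

```text
t: 8.82
tcp_pos: [0.5579, -0.0111, 0.1783]
orientation: [[0.939, 0.252, 0.236], [0.281, -0.955, -0.1], [0.201, 0.16, -0.967]]
contact_force: [-1.1, 0.3, -1.3]
opening: 0.0296
```

```bash
python3 - <<'E'
from h import *
plan(.035); a,_,_=snap('side','side4'); b,_,_=snap('scene','scene4'); w,_,_=snap('wrist','w4')
c=np.hstack([cv2.resize(a[190:300,205:315],(400,400),interpolation=cv2.INTER_CUBIC),cv2.resize(b[150:250,205:305],(400,400),interpolation=cv2.INTER_CUBIC)]); cv2.imwrite('pics/c4.png',c)
E
```

```text
t 8.82 rv deg [ 0.03  0.08 -0.  ] after: shift mm in new axes [ 0.5 -0.3 -0.7] tcp [ 0.5579 -0.0111  0.1783] F tool [-1.16 -0.8   1.  ]
tip rel hole in tool mm [ -0.6    0.32 -34.26] height 34.26 q [ 0.04  0.21 -0.21  0.91 -0.11  2.89]
```

View pics/c4.png

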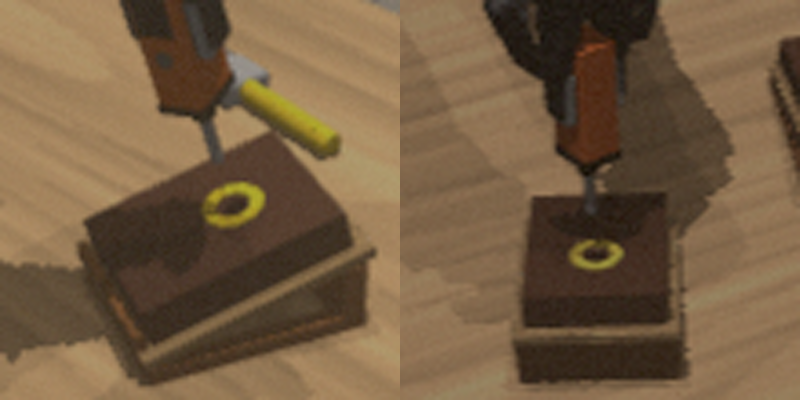

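View pics/w4.png

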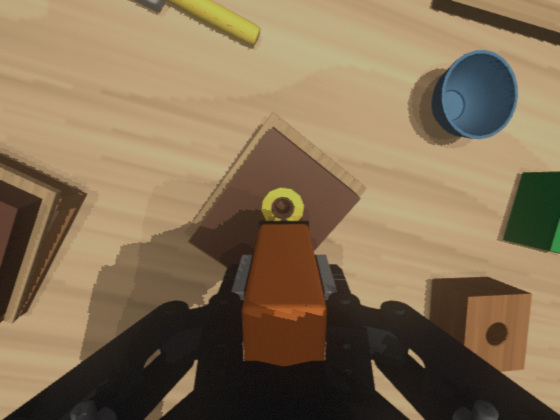

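The pin hangs over the ring in both views: side crop tip (218,160), hole (234,205); scene crop tip (591,211), hole (597,254). The wrist view has the hole at (283,207). I'll compare these with the projections.

```bash
python3 - <<'E'
from h import *
o=sensors.get_obs(); R=o['orientation'];p=o['tcp_pos']; tip=p+R@TIP
def pr(m,X): c=m['R']@X+m['t']; q=m['K']@c; return q[:2]/q[2]
for f,off,s in (('side4',(205,190),400/110),('scene4',(205,150),4),('w4',(0,0),1)):
    im,d,m=load(f); 
    hsv=cv2.cvtColor(im,cv2.COLOR_BGR2HSV); P=cloud(d,m)
    k=(cv2.inRange(hsv,(20,100,60),(35,255,255))>0)&(np.linalg.norm(P-H,axis=-1)<.03)
    cn=max(cv2.findContours(k.astype(np.uint8),cv2.RETR_EXTERNAL,cv2.CHAIN_APPROX_NONE)[0],key=len)
    e=cv2.fitEllipse(cn); c=np.array(e[0])
    for X,nm in ((tip,'tip'),(H,'H'),(H+.002*R[:,0],'H+2x'),(H+.002*R[:,1],'H+2y'),(H+.002*N,'H+2n')):
        q=pr(m,X); print(f,nm,'full',q.round(2),'crop',((q-off)*s+([400,0] if f=='scene4' else [0,0])).round(1))
    print(' ellipse full',c.round(2),'crop',((c-off)*s).round(1),e[1],'ring depth pts mean',P[k].mean(0).round(4))
E
```

```text
side4 tip full [265.19 234.03] crop [218.9 160.1]
side4 H full [268.81 246.17] crop [232.  204.3]
side4 H+2x full [269.23 245.56] crop [233.6 202. ]
side4 H+2y full [269.61 246.3 ] crop [234.9 204.7]
side4 H+2n full [268.59 245.47] crop [231.2 201.7]
 ellipse full [268.6  245.86] crop [231.3 203.1] (11.46422290802002, 17.51044273376465) ring depth pts mean [ 0.5846 -0.0219  0.0698]
scene4 tip full [252.65 202.67] crop [590.6 210.7]
scene4 H full [253.58 212.89] crop [594.3 251.6]
scene4 H+2x full [254.01 213.19] crop [596.  252.8]
scene4 H+2y full [253.01 213.15] crop [592.1 252.6]
scene4 H+2n full [253.55 212.31] crop [594.2 249.2]
 ellipse full [253.61 213.31] crop [194.4 253.2] (7.0862507820129395, 13.002020835876465) ring depth pts mean [ 0.5861 -0.0222  0.0683]
w4 tip full [283.75 219.85] crop [283.7 219.8]
w4 H full [282.78 206.69] crop [282.8 206.7]
w4 H+2x full [282.78 204.56] crop [282.8 204.6]
w4 H+2y full [285.   206.69] crop [285.  206.7]
w4 H+2n full [282.78 207.35] crop [282.8 207.3]
 ellipse full [282.3  205.26] crop [282.3 205.3] (33.469356536865234, 41.460323333740234) ring depth pts mean [ 0.5873 -0.0209  0.0688]
```

Every projection agrees within about 1 mm. I'll advance into the hole with a small x/y correction.

{"method": "step_arm", "body": {
  "motion": "0.8 -0.3 3 0 0 0;0 0 4 0 0 0;0 0 4 0 0 0;0 0 4 0 0 0;0 0 4 0 0 0;0 0 4 0 0 0;0 0 3 0 0 0;0 0 3 0 0 0;0 0 3 0 0 0;0 0 3 0 0 0;0 0 3 0 0 0;0 0 0 0 0 0"
}}

```text
t: 9.97
tcp_pos: [0.5677, -0.0136, 0.1413]
orientation: [[0.938, 0.252, 0.236], [0.282, -0.954, -0.099], [0.201, 0.159, -0.967]]
contact_force: [-0.2, 0.6, -0.8]
opening: 0.0296
```

{"method": "step_arm", "body": {
  "motion": "0 0 1 0 0 0;0 0 1 0 0 0;0 0 1 0 0 0;0 0 1 0 0 0;0 0 0 0 0 0;0 0 0 0 0 0"
}}

```text
t: 10.47
tcp_pos: [0.569, -0.014, 0.1382]
orientation: [[0.938, 0.252, 0.237], [0.281, -0.954, -0.099], [0.202, 0.159, -0.966]]
contact_force: [0.0, 0.9, -1.3]
opening: 0.0296
```

```bash
python3 -c "
from h import *
plan(-.016); plan(-.016)"
```

```text
t 10.47 rv deg [ 0.    0.01 -0.  ] after: shift mm in new axes [-1.   0.6  8.6] tcp [ 0.569  -0.014   0.1382] F tool [ 0.03 -1.09  1.19]
tip rel hole in tool mm [ 0.97 -0.58  7.42] height -7.42 q [ 0.03  0.27 -0.25  0.82 -0.11  2.89]
t 10.47 rv deg [ 0.    0.01 -0.  ] after: shift mm in new axes [-1.   0.6  8.6] tcp [ 0.569  -0.014   0.1382] F tool [ 0.03 -1.09  1.19]
tip rel hole in tool mm [ 0.97 -0.58  7.42] height -7.42 q [ 0.03  0.27 -0.25  0.82 -0.11  2.89]
```

{"method": "step_arm", "body": {
  "motion": "-0.5 0.3 1 0 0 0;0 0 1 0 0 0;0 0 1 0 0 0;0 0 1 0 0 0;0 0 1 0 0 0;0 0 1 0 0 0;0 0 0 0 0 0;0 0 0 0 0 0;0 0 0 0 0 0"
}}

```text
t: 11.22
tcp_pos: [0.57, -0.015, 0.1323]
orientation: [[0.938, 0.252, 0.237], [0.281, -0.954, -0.099], [0.202, 0.159, -0.966]]
contact_force: [0.3, -0.4, -0.8]
opening: 0.0291
```

```bash
cat > f.py <<'E'
from h import *
# average over fresh readings, camera calls advance 0.05 s each
F=[];D=[];Z=[]
for i in range(6):
    grab_frame('wrist'); o=sensors.get_obs(); R=o['orientation']; F.append(R.T@o['contact_force']); D.append((o['tcp_pos']+R@TIP-H)@N*1e3); Z.append(np.degrees(np.arccos(-R[:,2]@N)))
print('t',o['t'],'F',np.mean(F,0).round(2),'sd',np.std(F,0).round(2),'height',np.mean(D).round(2),'tilt deg',np.mean(Z).round(2),'M',(R.T@o['moment']).round(2))
E
python3 f.py
```

```text
t 11.5167 F [-0.04 -0.22  1.29] sd [0.55 0.39 0.5 ] height -13.35 tilt deg 0.0 M [ 0.15 -0.23 -0.  ]
```

{"method": "step_arm", "body": {
  "motion": "0 0 1 0 0 0;0 0 1 0 0 0;0 0 0 0 0 0;0 0 0 0 0 0"
}}

```text
t: 11.85
tcp_pos: [0.5704, -0.0152, 0.1302]
orientation: [[0.938, 0.252, 0.237], [0.281, -0.954, -0.099], [0.201, 0.159, -0.966]]
contact_force: [-0.7, -1.0, -1.9]
opening: 0.0293
```

```bash
python3 f.py
```

```text
t 12.15 F [-0.28 -0.35  1.54] sd [0.57 0.52 0.45] height -15.43 tilt deg 0.01 M [ 0.15 -0.24  0.  ]
```

{"method": "step_arm", "body": {
  "motion": "0 0 1 0 0 0;0 0 1 0 0 0;0 0 0 0 0 0;0 0 0 0 0 0"
}}

```text
t: 12.48
tcp_pos: [0.5711, -0.0154, 0.1287]
orientation: [[0.938, 0.252, 0.238], [0.281, -0.954, -0.099], [0.202, 0.16, -0.966]]
contact_force: [-0.8, -0.0, 0.2]
opening: 0.0293
```

```bash
python3 f.py
```

```text
t 12.7833 F [ 0.06 -0.27 -0.37] sd [0.22 0.53 0.56] height -17.27 tilt deg 0.02 M [ 0.22 -0.15  0.01]
```

{"method": "step_arm", "body": {
  "motion": "0 0 1 0 0 0;0 0 1 0 0 0;0 0 1 0 0 0;0 0 0 0 0 0;0 0 0 0 0 0"
}}

```text
t: 13.2
tcp_pos: [0.5718, -0.0157, 0.1257]
orientation: [[0.938, 0.252, 0.238], [0.281, -0.954, -0.099], [0.202, 0.16, -0.966]]
contact_force: [-1.2, 0.3, 2.3]
opening: 0.0295
```

```bash
python3 f.py; python3 f.py
```

```text
t 13.5 F [ 0.29  0.05 -1.77] sd [0.44 0.64 0.43] height -20.29 tilt deg 0.01 M [ 0.13 -0.14  0.02]
t 13.8 F [ 0.19 -0.18 -1.37] sd [0.51 0.3  0.57] height -20.33 tilt deg 0.01 M [ 0.22 -0.1  -0.02]
```

{"method": "step_arm", "body": {
  "motion": "0 0 0.9 0 0 0;0 0 0.9 0 0 0;0 0 0 0 0 0;0 0 0 0 0 0;0 0 0 0 0 0"
}}

```text
t: 14.22
tcp_pos: [0.5722, -0.0158, 0.1239]
orientation: [[0.938, 0.252, 0.238], [0.282, -0.954, -0.099], [0.202, 0.16, -0.966]]
contact_force: [-0.7, 0.5, 2.5]
opening: 0.0297
```

```bash
python3 f.py; python3 f.py; python3 - <<'E'
from h import *
o=sensors.get_obs(); R=o['orientation'];p=o['tcp_pos']
a,d,m=snap('side','side5'); b,_,_=snap('scene','scene5')
P=(cloud(d,m)-p)@R; hsv=cv2.cvtColor(a,cv2.COLOR_BGR2HSV)
k=cv2.erode(cv2.inRange(hsv,(3,140,40),(14,255,255)),np.ones((3,3)))>0
O=P[k&(np.linalg.norm(P,axis=-1)<.08)]; S=O[(abs(O[:,0]+.018)<.006)]
for _ in range(5):
    c=S.mean(0); n=np.linalg.svd(S-c,full_matrices=False)[2][2]; n*=np.sign(n[0]); r=(S-c)@n; S=S[abs(r)<max(.001,1.8*r.std())]
print('screen face in tool c',(c*1e3).round(1),'n',n.round(3),len(S),'ztop',np.percentile(O[:,2],1))
cv2.imwrite('pics/c5.png',np.hstack([cv2.resize(a[180:290,205:315],(400,400),interpolation=cv2.INTER_CUBIC),cv2.resize(b[150:250,205:305],(400,400),interpolation=cv2.INTER_CUBIC)]))
E
```

```text
t 14.5167 F [ 0.32 -0.13 -2.25] sd [0.36 0.45 0.44] height -22.13 tilt deg 0.01 M [ 0.12 -0.11 -0.03]
t 14.8167 F [ 0.42  0.17 -2.95] sd [0.58 0.42 0.29] height -22.17 tilt deg 0.01 M [ 0.08 -0.04  0.06]
screen face in tool c [-17.8   5.3  -7. ] n [ 1.    -0.019  0.01 ] 107 ztop -0.059694132168411726
```

View pics/c5.png

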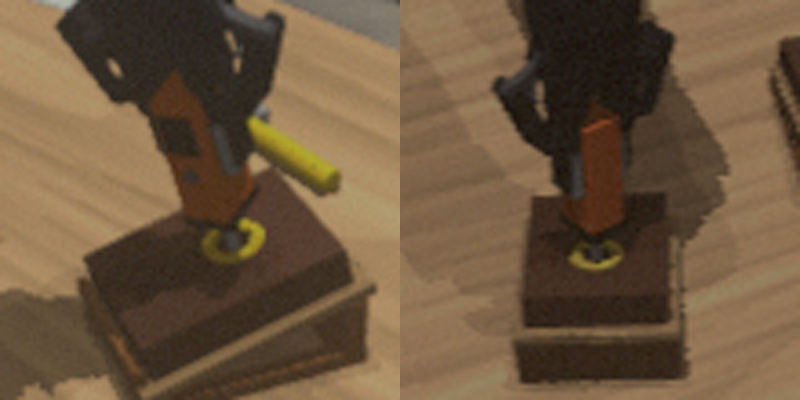

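The pin sits in the yellow ring's hole (side crop (233,240), scene crop (597,252)). The push is 1.4 + 2.6 ≈ 4 N, which is about 6 mm of spring. I'll hand in now.

```bash
python3 -c "
from rig import order
print(order.finish_job())"
```

```text
the job is handed in; nothing more can be done
None
```

I took the meter out of the wooden stand and put its pin into the yellow-ringed hole. I handed the job in at about 15 s, with the meter still gripped and pressing on the bottom of the hole.

- **Spring:** the averaged push was about 4.0 N, which means about 6 mm of the 12 mm. The tip's calculated depth of 22.1 mm in the 16 mm hole gives about 6.1 mm. Both could be off by about 1 mm: the force readings are noisy and the camera calibration is limited.
- **Squareness:** the tool was within 0.01° of the slab normal I had measured. The side camera's fit of the meter's screen face showed it within about 1° of the tool.
- **Hold and surroundings:** the opening stayed at 29.5 mm, so the grip held, and the sideways force was under 0.5 N. I did not go near the blue slab, brush, bowl, offcut or green block.

None of the checks failed or disagreed beyond those limits.

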